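# Spring check of a tilt mount against its set marks

## Task

Check the springs of the V-shaped tilt mount: with a fingertip press the pad on its left arm (your left as you face the mount from the robot) down until that arm's pointer is level with the black mark on its scale, keep it there for a second, and let the arm spring fully back up; then do the same with the right arm. Press gently and do not drive a pointer well past its mark; only press, never grip, lift or shove the mount, and leave the marks and the things around it where they are.

Things in the scene. Friction and masses are not known exactly. Their poses are not given: they have to be found in the camera images.
- mount: sprung tilt mount, loose on the table: dark steel V-shaped foot (1.3 kg, 12 mm high, arms 40 mm wide, 118 mm long from the pivot) carrying an aluminium V-shaped tilt plate. Origin: on the table under the pivot, at the point of the V; z up, -x along the middle of the V, whose open side faces the robot. Left arm along (-0.707, +0.707, 0), right arm along (-0.707, -0.707, 0)
- tilt_left (a joint): tilt of the left arm of the plate (8 mm thick, 26 mm wide, pivot 64 mm up) in rad: 0 at rest, level; grows as the left pad is pressed down, stop at 0.30; its spring brings it back up. The pad takes about 2.3 N to start moving and 33 N per rad more (9 N at 0.2 rad). The right pointer stays up meanwhile
- tilt_right (a joint): the same for the right arm
- pad_left (a point): centre of the top of the left press pad, a round black pad 20 mm in diameter, 6 mm high, on the left arm 60 mm from the pivot; its top is 74 mm above the table at rest and moves with the plate (about 2 mm for every 3 mm of pointer)
- pointer_left (a point): tip of the thin dark steel pointer at the outer end of the left arm, 90 mm from the pivot, 64 mm above the table at rest; pressing the left pad lowers it
- mark_left (a point): inner end, mid-height, of the left mark: a black tab 8 mm high, 3 mm beyond the pointer tip, in front of an upright aluminium scale plate (top 86 mm above the table, 83 to 115 mm from the pivot). It is set 10 to 22 mm below the pointer's rest height, differently on each side and each time
- pad_right (a point): centre of the top of the right press pad, a round black pad 20 mm in diameter, 6 mm high, on the right arm 60 mm from the pivot; its top is 74 mm above the table at rest and moves with the plate (about 2 mm for every 3 mm of pointer)
- pointer_right (a point): tip of the thin dark steel pointer at the outer end of the right arm, 90 mm from the pivot, 64 mm above the table at rest; pressing the right pad lowers it
- mark_right (a point): inner end, mid-height, of the right mark: a black tab 8 mm high, 3 mm beyond the pointer tip, in front of an upright aluminium scale plate (top 86 mm above the table, 83 to 115 mm from the pivot). It is set 10 to 22 mm below the pointer's rest height, differently on each side and each time
- terminal_1: bystander, loose: small flat grey-white terminal block, 52x36x9 mm, lying on the table between the two arms; origin at the centre of its underside
- tape_black: bystander, loose: roll of black tape, 68 mm across, 20 mm high, beside the mount at its rear right; origin at the centre of its underside
- tape_measure: bystander, loose: yellow tape measure, 73x90x36 mm, at the mount's rear left; origin at the centre of its underside
- marker_blue: bystander, loose: white marker with blue cap, 134 mm long, 20 mm high, lying behind the mount; origin at the centre of its underside
- estop_box: bystander, loose: yellow and grey emergency stop box with red mushroom head, 84x68x78 mm, to the right; origin at the centre of its underside

How it is judged:
By the outcome, as a careful person would: the job done as asked, in the order asked, and still so for the second after the job is handed in, with the robot touching nothing.
It also fails if it takes over 40 s, if anything falls off the work surface, if the arm or the gripper's body presses on something with over 40 N, if the wrist force passes 120 N, or if a joint passes its speed limit or range.

## Robot

A 6-joint arm with a two-finger parallel gripper is mounted at the origin on a cart in front of the work surface, level with it; the furniture and walls round the work are solid. World frame = base frame: x ahead of the robot, y to its left, z up, the work surface at z = 0. Lengths are in m, angles in rad, forces in N, time in s.
With the tool pointing down it reaches from about 0.35 to 0.775 m from the base axis. Payload 7.3 kg.
Tool frame: the origin (TCP) lies at the very end of the fingers, on their centre line; the grasp point (between the pads) lies 19 mm behind it (pinch_z is the distance from the TCP to the grasp point, in m); z points along the fingers, y is the line along which they close (so a half turn about z gives the same grasp; the last joint's range is limited). The gripper opens to 92 mm and grips with 3 to 60 N. Pads are 19 mm wide; open, the fingers measure 130 mm over their backs; the gripper's body (75 mm by 190 mm) begins 47 mm behind the grasp point.
Start: joints at [-1.394, 0.342, 1.524, -0, 1.275, -0.146], TCP at [0.167, -0.498, 0.227] pointing down, gripper open.
Joint ranges: [-2.53, 2.53], [-0.77, 2.02], [0.04, 2.7], [-1, 4.14], [0.28, 2.66], [-3.11, 3.11]. Speed limits (rad/s): [2.57, 2.57, 3.14, 3.14, 3.14, 3.14].

## Interface

Orientations are given as a 3x3 rotation matrix whose columns are the frame's x, y, z axes.
In Python, from bench import read_state, get_image, sign_off, silhouettes, pinch_z gives the robot as it stands. The module is installed in compiled form; this text tells all that it offers.
- The arm moves only by the shell command python3 -m pendant 'ROWS' [OPENING] [FORCE]. ROWS is JSON, one flat list of numbers, 4 for each row, row after row: the shift along the tool's x, y, z in m, then the turn about the tool's z in degrees. A call has 1 to 8 rows; each row is the pose to reach, as a shift and turn from the pose commanded when the call began, along the tool's axes at that moment; what a row does not reach only later rows make up. A row lasts 1/12 s, in which the tool goes at most 41.7 mm and 7.16 degrees, less where a joint would pass 70% of its speed; a pose out of reach is approached as far as the arm can. A call with a gripper value outside its range is refused whole. OPENING is the closure, from 0 (fully open) to 1 (shut), set as the call begins (- or left out, the last holds). The fingers move at their own pace and stop on an object; FORCE is the grip in N (left out, the last holds). Time passes only in rows, so rows that repeat a pose let the fingers close. It gives the time, the measured TCP pose, the force, the opening and the grip force at its end, in the units of the state.
- read_state(): the state, without advancing time (a new reading comes with each control period).
- get_image(name): name is "scene" or "side" or "wrist"; returns a dict with "img" (480x640x3 uint8, blue, green, red), "depth" (480x640 float32, m along the optical axis (not along the pixel's ray), 0 where there is no reading), "intrinsics" (3x3 intrinsics, pixels), "D" ([k1, k2, p1, p2, k3] as OpenCV has them; the pictures are not rectified), "R" (3x3) and "t" (3): a world point X has camera coordinates R X + t; the wrist camera has in their place "T_tool_cam" (4x4, takes a point from camera to tool coordinates, whose origin is the TCP and whose axes are the flange's). Camera axes: x right, y down, z forward; pixel columns grow to the right and rows downward; lengths in m; the calibration is good to about 2 mm. A picture is of the moment at which its call begins: read the wrist's pose just before it.
- sign_off(): hands the job in; it is judged then, once.
Trained networks look in a picture, given as the dict that the camera call returned (one of the last four; its "shot" number tells which), for a name from the list of things; names that differ only in an ending like _2 or _b are one class to them, and where a whole thing is asked for, a point or a joint stands for the part that bears it (a point fixed in the world has none). Each returns a list of dicts, best first, with "conf" (0 to 1); they miss things now and then, are a little off and sometimes report something else, mostly with a low value. They report only what shows in the picture. A call takes as long as a camera call.
- silhouettes(picture, thing): "mask" (480x640 bool, what is visible of it) and "bbox" ([centre column, centre row, width, height] in pixels, round what is visible of it).
The state is a dict: "time": time; "joint_pos": joint angles; "joint_vel": joint speeds; "joint_efforts": joint torques, N m; "ee_pos": TCP position; "tcp_rot": TCP orientation; "wrist_force": force on the tool from outside, world axes, zero at the start; "torque": the same for the moment, N m; "gripper_width": opening from 0.0 (shut) to 1.0 (fully open); "gripper_force": force on a finger pad.
Only numpy, scipy, OpenCV 4.12 (cv2) and the standard library are available. Lean on these libraries where they do the work, as an engineer would, in place of code of your own. Each camera call takes 0.05 s, during which the arm holds its last target. There are 200 camera calls.

## Working session

There is one attempt and no reset: what is moved stays moved. The work goes in short steps, Python scripts to look and compute and a shell command to move; the robot and the scene stay as the last step left them, time stands still between calls to the robot, and variables do not carry over. Pictures are saved under pics/ and viewed, at most 10 in all, crops included, and the job is handed in when it is done.

```bash
mkdir -p pics; cat > h.py <<'E'
import numpy as np, cv2
from bench import *
def pts(p,mask):
    v,u=np.nonzero(mask&(p["depth"]>0)); z=p["depth"][v,u]
    n=cv2.undistortPoints(np.c_[u,v].astype(np.float64)[:,None],np.array(p["intrinsics"]),np.array(p["D"]))[:,0]
    return (np.c_[n*z[:,None],z]-np.array(p["t"]))@np.array(p["R"])
def proj(p,X):
    X=np.atleast_2d(X)
    return cv2.projectPoints(X.astype(float),cv2.Rodrigues(np.array(p["R"],float))[0],np.array(p["t"],float),np.array(p["intrinsics"]),np.array(p["D"]))[0][:,0]
E
python3 - <<'E'
from h import *
s=read_state();print(s["time"],s["tcp_rot"],s["wrist_force"],pinch_z)
for n in("scene","side"):
    p=get_image(n);cv2.imwrite(f"pics/{n}0.png",p["img"])
    print(n,"cam at",-np.array(p["R"]).T@p["t"])
    for th in("mount","pad_left","pointer_left","mark_left","terminal_1","estop_box","tape_measure","tape_black","marker_blue"):
        for d in silhouettes(p,th)[:2]:
            P=pts(p,d["mask"]);print(th,round(d["conf"],2),np.round(d["bbox"]),d["mask"].sum(),np.round(np.median(P,0),3),np.round(P.min(0),3),np.round(P.max(0),3)) if len(P) else 0
E
```

```text
0.0 [[ 9.48335989e-01  3.17267679e-01 -2.67731199e-04]
 [ 3.17267710e-01 -9.48334795e-01  1.52236965e-03]
 [ 2.29099874e-04 -1.52866039e-03 -9.99998805e-01]] [-0.23483472  0.47899038  0.90314029] 0.0188
scene cam at [-0.08544363  0.60763824  0.47245078]
pad_left 0.91 [315. 254.  52.  36.] 814 [0.506 0.173 0.067] [ 0.456  0.035 -0.001] [0.598 0.232 0.086]
pad_left 0.61 [247. 257.  49.  34.] 347 [0.644 0.212 0.015] [ 0.596  0.153 -0.002] [0.676 0.279 0.035]
pointer_left 0.84 [313. 253.  51.  33.] 746 [0.506 0.179 0.067] [ 0.454  0.035 -0.001] [0.598 0.234 0.086]
mark_left 0.6 [300. 287.   7.  13.] 57 [0.432 0.243 0.051] [0.428 0.206 0.012] [0.485 0.25  0.055]
mark_left 0.39 [314. 252.  54.  30.] 796 [0.507 0.174 0.067] [ 0.457  0.035 -0.001] [0.598 0.235 0.086]
terminal_1 0.57 [333. 289.  31.  18.] 438 [0.449 0.164 0.007] [ 0.424  0.133 -0.002] [0.487 0.179 0.01 ]
estop_box 0.9 [468. 238.  55.  50.] 1809 [ 0.379 -0.104  0.039] [ 0.226 -0.224 -0.003] [0.495 0.097 0.187]
estop_box 0.42 [313. 254.  50.  37.] 904 [0.508 0.172 0.067] [ 0.443  0.03  -0.003] [0.627 0.24  0.086]
tape_measure 0
[... 1438 characters left out ...]
1406 [ 0.398 -0.097  0.042] [ 0.349 -0.22  -0.001] [ 0.443 -0.079  0.08 ]
estop_box 0.69 [267. 287.  39.  32.] 909 [0.599 0.147 0.018] [0.567 0.102 0.001] [0.632 0.169 0.021]
tape_measure 0.93 [279. 330.  61.  50.] 2263 [0.561 0.295 0.032] [ 0.518  0.187 -0.002] [0.615 0.322 0.038]
tape_measure 0.23 [369. 303.   4.   9.] 46 [0.434 0.247 0.051] [0.43  0.162 0.008] [0.439 0.251 0.055]
tape_black 0.88 [268. 286.  40.  30.] 966 [0.599 0.147 0.017] [ 0.566  0.069 -0.002] [0.642 0.169 0.021]
marker_blue 0.91 [233. 312.  21.  48.] 559 [0.642 0.232 0.016] [0.618 0.155 0.   ] [0.674 0.281 0.022]
marker_blue 0.54 [320. 271.  60.  45.] 1121 [0.509 0.192 0.068] [ 0.468  0.017 -0.002] [0.556 0.227 0.076]
```

View pics/scene0.png

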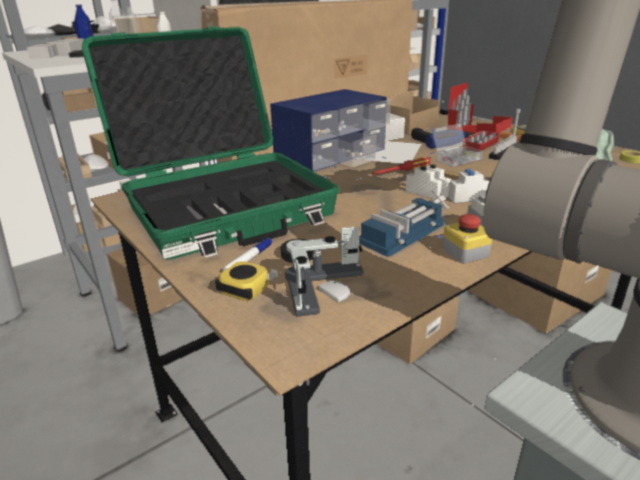

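View pics/side0.png

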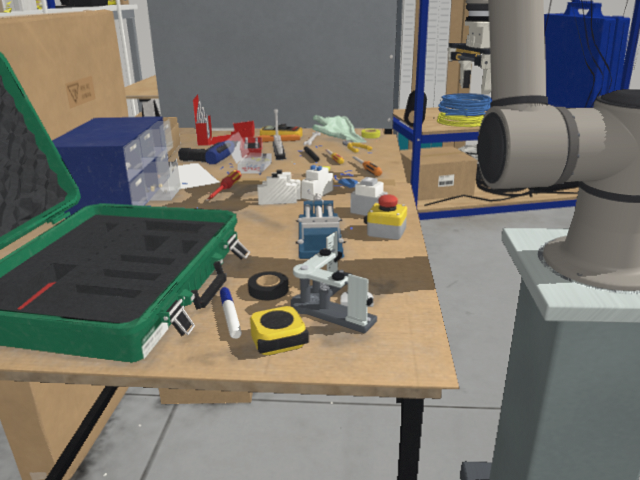

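```bash
cat > fit.py <<'E'
from h import *
from scipy.optimize import least_squares
def box(p):
    P=pts(p,np.ones((480,640),bool)); return P[(P[:,0]>.38)&(P[:,0]<.6)&(P[:,1]>.06)&(P[:,1]<.28)]
def fit(P,x0):
    T=P[(P[:,2]>.064)&(P[:,2]<.072)]
    def seg(Q,a):
        d=np.array([np.cos(a),np.sin(a)]);s=np.clip(Q@d,0,.075);return np.linalg.norm(Q-s[:,None]*d,axis=1)
    def f(x):
        Q=T[:,:2]-x[:2];d=np.minimum(seg(Q,x[2]+.75*np.pi),seg(Q,x[2]-.75*np.pi));return np.maximum(d-.011,0)+.1*d
    r=least_squares(f,x0,loss="soft_l1",f_scale=.003);return r.x,np.sqrt(np.mean(r.fun**2)),len(T)
E
python3 - <<'E'
from fit import *
C=[]
for n in("scene","side"):
    p=get_image(n);P=box(p);C.append(P)
    for a in(-.5,0,.5):print(n,fit(P,[.53,.185,a]))
    c=p["img"][225:325,250:400];cv2.imwrite(f"pics/{n}1.png",cv2.resize(c,None,fx=5,fy=5,interpolation=cv2.INTER_CUBIC))
P=np.vstack(C)
for a in(-.5,0,.5):print(fit(P,[.53,.185,a]))
w=get_image("wrist");print(w.keys(),np.round(w["T_tool_cam"],3),w["intrinsics"])
V=pts(p,np.ones((480,640),bool));V=V[(V[:,0]>.35)&(V[:,0]<.7)&(V[:,1]>-.1)&(V[:,1]<.1)&(V[:,2]>.02)];print(V.min(0),V.max(0))
E
```

```text
scene (array([0.5316645 , 0.17928913, 0.26457902]), np.float64(0.0077181471216156315), 700)
scene (array([0.531666  , 0.17928302, 0.26447126]), np.float64(0.007718023700150159), 700)
scene (array([0.53166648, 0.17927728, 0.26439256]), np.float64(0.007717774421533739), 700)
side (array([0.53320261, 0.18679904, 0.31338979]), np.float64(0.00781567911441157), 941)
side (array([0.53320115, 0.18682826, 0.31393097]), np.float64(0.007816259393852339), 941)
side (array([0.53319971, 0.18681941, 0.31366622]), np.float64(0.007815809937670327), 941)
(array([0.53254801, 0.18385958, 0.29036632]), np.float64(0.008056266423053701), 1641)
(array([0.5325446 , 0.18386922, 0.29059354]), np.float64(0.00805622548367001), 1641)
(array([0.53254347, 0.1838612 , 0.29035559]), np.float64(0.008055950991504277), 1641)
dict_keys(['img', 'depth', 'intrinsics', 'D', 'T_tool_cam', 'shot']) [[-0.001 -0.967 -0.256  0.069]
 [ 1.    -0.001 -0.001  0.   ]
 [ 0.001 -0.256  0.967 -0.157]
 [ 0.     0.     0.     1.   ]] [[343.85650113   0.         319.80139975]
 [  0.         343.85650113 235.56961672]
 [  0.           0.           1.        ]]
[ 0.36566274 -0.09995616  0.02001449] [0.69999633 0.09997162 0.08722281]
```

View pics/side1.png

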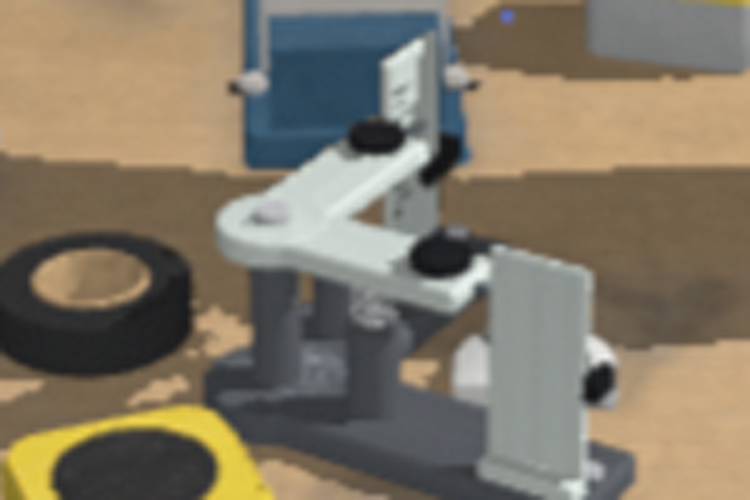

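```bash
python3 -m pendant '[0.065,-0.05,0,-14, 0.13,-0.1,0,-28, 0.195,-0.15,0,-42, 0.26,-0.2,0,-56, 0.26,-0.2,0,-56, 0.26,-0.2,0,-56, 0.26,-0.2,0,-56, 0.26,-0.2,0,-56]' 1 20; python3 -c "
from bench import *
s=read_state();print(s['time'],s['ee_pos'],s['tcp_rot'],s['joint_pos'])"
```

```text
time: 1.82
ee_pos: [0.3505, -0.2236, 0.227]
tcp_rot: [[0.261, 0.965, 0.001], [0.965, -0.261, -0.0], [-0.0, 0.001, -1.0]]
wrist_force: [1.6, -1.1, 0.5]
gripper_width: 0.467
gripper_force: 0.0
1.8167 [ 0.35053082 -0.22355429  0.22700692] [[ 2.61124015e-01  9.65305014e-01  6.92301132e-04]
 [ 9.65305254e-01 -2.61123855e-01 -3.13027384e-04]
 [-1.21390563e-04  7.50020887e-04 -9.99999711e-01]] [-7.52726943e-01  1.39742121e-01  1.79647735e+00  2.62202935e-04
  1.20465394e+00 -4.88634338e-01]
```

```bash
python3 -m pendant '[0.04,-0.01,0,-7, 0.08,-0.02,0,-14, 0.12,-0.03,0,-21, 0.16,-0.04,0,-28, 0.2,-0.05,0,-35, 0.24,-0.056,0,-42, 0.28,-0.056,0,-49, 0.32,-0.056,0,-56]'; python3 -m pendant '[0,0,0.01,-7, 0,0,0.02,-14, 0,0,0.03,-21, 0,0,0.04,-28, 0,0,0.05,-35, 0,0,0.06,-42, 0,0,0.06,-49, 0,0,0.06,-56]'; python3 -m pendant '[0,0,0,-4, 0,0,0,-8, 0,0,0,-8]'
cat >> fit.py <<'E'
def wrist():
    s=read_state();p=get_image("wrist");T=np.eye(4);T[:3,:3]=s["tcp_rot"];T[:3,3]=s["ee_pos"]
    M=np.linalg.inv(T@np.array(p["T_tool_cam"]));p2=dict(p);p2["R"]=M[:3,:3];p2["t"]=M[:3,3];return p,p2
E
python3 - <<'E'
from fit import *
p,q=wrist();P=box(q);cv2.imwrite("pics/w0.png",p["img"])
for a in(.1,.3):print(fit(P,[.53,.185,a]))
for th in("mark_left","pad_left","pointer_left","mount"):
    for d in silhouettes(p,th)[:4]:
        Q=pts(q,d["mask"]);print(th,round(d["conf"],2),np.round(d["bbox"]),np.round(np.median(Q,0),4)) if len(Q) else 0
E
```

```text
time: 2.48
ee_pos: [0.3811, 0.0997, 0.2272]
tcp_rot: [[-0.654, 0.756, 0.001], [0.756, 0.654, -0.0], [-0.001, 0.001, -1.0]]
wrist_force: [1.0, -1.2, -0.6]
gripper_width: 0.004
gripper_force: 0.0
time: 3.15
ee_pos: [0.3809, 0.0976, 0.1662]
tcp_rot: [[-0.993, -0.119, -0.001], [-0.119, 0.993, -0.0], [0.001, -0.0, -1.0]]
wrist_force: [-0.5, 0.6, -0.3]
gripper_width: 0.005
gripper_force: 0.0
time: 3.4
ee_pos: [0.3814, 0.0976, 0.1668]
tcp_rot: [[-0.968, -0.253, 0.0], [-0.253, 0.968, -0.0], [-0.0, -0.0, -1.0]]
wrist_force: [-0.1, -0.9, -0.6]
gripper_width: 0.003
gripper_force: 0.0
(array([0.51331472, 0.20424311, 0.37872945]), np.float64(0.0013133118710197587), 143)
(array([0.51329406, 0.20456692, 0.38379647]), np.float64(0.0013004022779991504), 143)
mount 0.55 [400. 350. 166.  35.] [0.4439 0.2392 0.073 ]
```

View pics/w0.png

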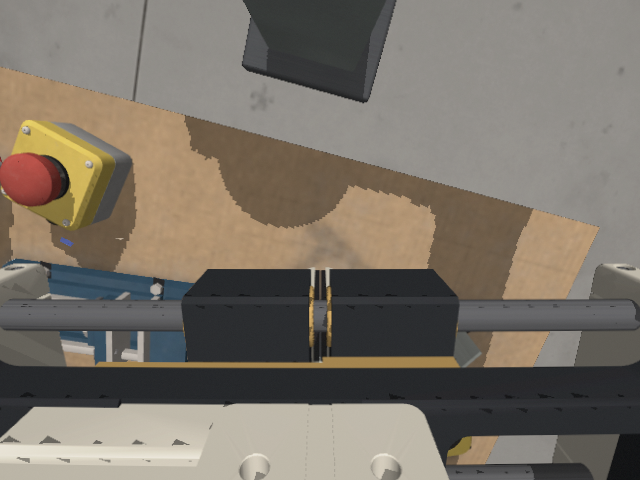

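```bash
python3 -m pendant '[-0.01,-0.012,0.006,7, -0.02,-0.025,0.012,14, -0.03,-0.037,0.02,21, -0.04,-0.05,0.03,28, -0.043,-0.05,0.04,35, -0.043,-0.05,0.04,42, -0.043,-0.05,0.04,43, -0.043,-0.05,0.04,43]'; 
python3 - <<'E'
from fit import *
p,q=wrist();P=box(q);cv2.imwrite("pics/w1.png",p["img"]);np.savez("w1.npz",**{k:np.array(v) for k,v in q.items()})
for th in("mark_left","pad_left","pointer_left","mount"):
    for d in silhouettes(p,th)[:4]:
        Q=pts(q,d["mask"]);print(th,round(d["conf"],2),np.round(d["bbox"]),np.round(np.median(Q,0),4)) if len(Q) else 0
E
```

```text
time: 4.32
ee_pos: [0.4354, 0.0599, 0.1267]
tcp_rot: [[-0.88, 0.476, -0.0], [0.476, 0.88, -0.0], [0.0, -0.0, -1.0]]
wrist_force: [-0.4, 0.3, -0.1]
gripper_width: 0.001
gripper_force: 0.0
mark_left 0.64 [564. 130.  34.  45.] [0.4404 0.2323 0.052 ]
mark_left 0.23 [509. 228. 146. 144.] [0.5041 0.1895 0.0672]
pad_left 0.63 [510. 228. 145. 143.] [0.5041 0.1895 0.0672]
pointer_left 0.62 [508. 229. 141. 140.] [0.5038 0.1895 0.0672]
mount 0.98 [486. 204. 257. 190.] [0.4857 0.1969 0.0336]
mount 0.61 [509. 228. 139. 147.] [0.5042 0.1893 0.0672]
```

View pics/w1.png

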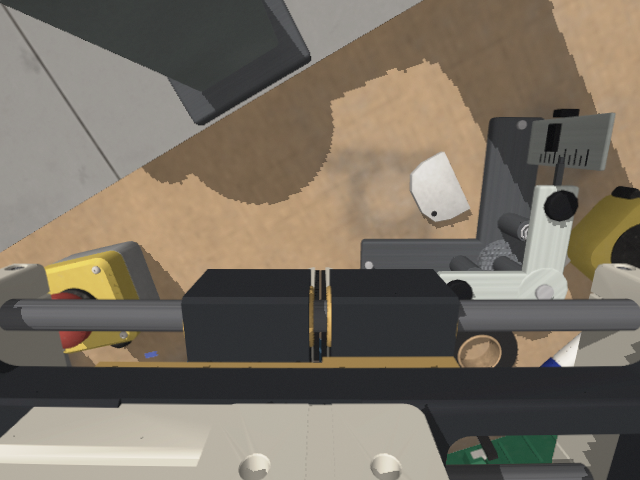

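```bash
python3 - <<'E'
from fit import *
q=dict(np.load("w1.npz"));P=box(q)
print(fit(P,[.53,.185,.29]))
g=cv2.cvtColor(q["img"],cv2.COLOR_BGR2GRAY)
m=np.zeros(g.shape,bool);m[118:156,542:564]=g[118:156,542:564]<45
u=np.argwhere(m);print(len(u),u.min(0),u.max(0))
x,r,n=fit(P,[.53,.185,.29]);a=x[2]+.75*np.pi;d=np.array([np.cos(a),np.sin(a)]);nn=np.array([-d[1],d[0]])
np.set_printoptions(suppress=True,precision=4,linewidth=140)
Q=pts(q,m);L=np.c_[(Q[:,:2]-x[:2])@d,(Q[:,:2]-x[:2])@nn,Q[:,2]];print(np.percentile(L,[1,10,50,90,99],axis=0))
c=q["img"][100:220,505:625];cv2.imwrite("pics/w1c.png",cv2.resize(c,None,fx=5,fy=5,interpolation=cv2.INTER_CUBIC))
E
```

```text
(array([0.52596928, 0.18725158, 0.33338698]), np.float64(0.0038411379621900096), 6398)
365 [124 545] [155 560]
[[ 0.081  -0.0103  0.0416]
 [ 0.085  -0.0047  0.0461]
 [ 0.0922 -0.0022  0.0515]
 [ 0.0995 -0.0013  0.0532]
 [ 0.101  -0.0009  0.0539]]
```

View pics/w1c.png

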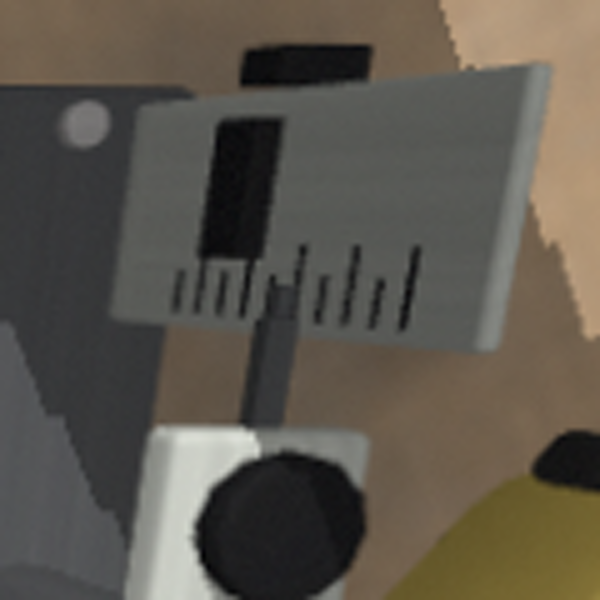

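```bash
python3 -m pendant '[0.01,0.025,-0.01,-7, 0.02,0.05,-0.01,-14, 0.04,0.075,-0.01,-21, 0.06,0.1,-0.01,-28, 0.08,0.125,-0.01,-35, 0.1,0.14,-0.01,-42, 0.12,0.14,-0.01,-49, 0.13,0.14,-0.01,-56]'; python3 -m pendant '[0,0,0.01,-7, 0,0,0.01,-14, 0,0,0.01,-21, 0,0,0.01,-28, 0,0,0.01,-34, 0,0,0.01,-34]'
python3 - <<'E'
from fit import *
p,q=wrist();P=box(q);cv2.imwrite("pics/w2.png",p["img"]);np.savez("w2.npz",**{k:np.array(v) for k,v in q.items()})
print(fit(P,[.53,.185,.29]))
for th in("mark_left","pad_left","pointer_left","mount"):
    for d in silhouettes(p,th)[:4]:
        Q=pts(q,d["mask"]);print(th,round(d["conf"],2),np.round(d["bbox"]),np.round(np.median(Q,0),4)) if len(Q) else 0
E
```

```text
time: 5.23
ee_pos: [0.3862, 0.2466, 0.1367]
tcp_rot: [[-0.883, -0.47, -0.001], [-0.47, 0.883, 0.0], [0.001, 0.0, -1.0]]
wrist_force: [0.3, -0.6, 0.6]
gripper_width: 0.006
gripper_force: 0.0
time: 5.73
ee_pos: [0.388, 0.2451, 0.1269]
tcp_rot: [[-0.473, -0.881, 0.0], [-0.881, 0.473, 0.0], [-0.0, -0.0, -1.0]]
wrist_force: [0.6, -0.1, -0.3]
gripper_width: 0.002
gripper_force: 0.0
(array([0.53341953, 0.17741999, 0.2588104 ]), np.float64(0.004943623543471721), 8103)
mark_left 0.49 [248. 262.  39.  10.] [0.4416 0.2314 0.0521]
pad_left 0.98 [133. 213. 171. 163.] [0.5078 0.1752 0.0672]
pointer_left 0.89 [136. 212. 171. 161.] [0.5078 0.1753 0.0672]
mount 0.7 [139. 185. 266. 212.] [0.4962 0.1543 0.0414]
```

View pics/w2.png

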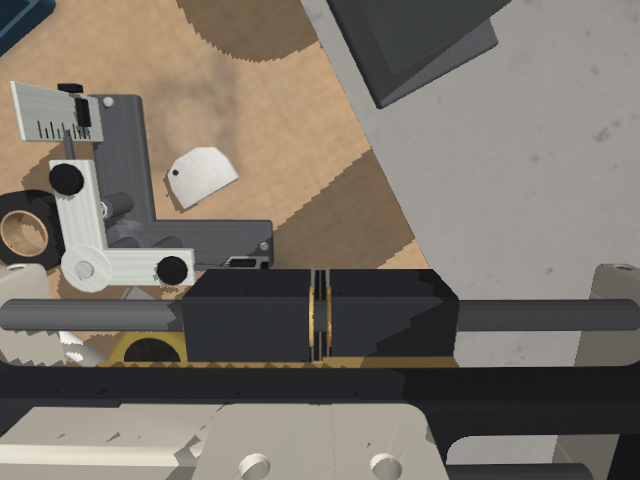

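```bash
python3 - <<'E'
from fit import *
np.set_printoptions(suppress=True,precision=4,linewidth=140)
def ray(q,uv,z):
    n=cv2.undistortPoints(np.array([[uv]],float),q["intrinsics"],q["D"])[0,0];C=-q["R"].T@q["t"];d=q["R"].T@np.r_[n,1];return C+d*(z-C[2])/d[2]
def pad(q,c,r=9):
    P=None;g=cv2.cvtColor(q["img"],cv2.COLOR_BGR2GRAY);m=np.zeros(g.shape,bool)
    y,x=c[1],c[0];m[y-22:y+23,x-22:x+23]=g[y-22:y+23,x-22:x+23]<70
    P=pts(q,m);P=P[(P[:,2]>.0725)&(P[:,2]<.0765)];return (P.min(0)+P.max(0))/2,P.max(0)-P.min(0),len(P)
a=dict(np.load("w1.npz"));b=dict(np.load("w2.npz"))
print("Lpad",pad(a,(560,205)),pad(b,(173,270)));print("Rpad",pad(b,(67,179)))
print("pivot",ray(a,(545,293),.07),ray(b,(85,270),.07))
for nm,q,rows,cols in(("L",a,(130,138,146),range(540,570)),("R",b,(102,110,118),range(68,102))):
    g=cv2.cvtColor(q["img"],cv2.COLOR_BGR2GRAY)
    for r in rows:
        print(nm,r)
        for c in cols:
            m=np.zeros(g.shape,bool);m[r,c]=1;Q=pts(q,m)
            print(c,g[r,c],Q[0] if len(Q) else None)
E
```

```text
Lpad (array([0.4796, 0.2087, 0.0741]), array([0.0194, 0.0194, 0.0031]), 555) (array([0.4796, 0.209 , 0.0737]), array([0.0189, 0.0185, 0.0025]), 479)
Rpad (array([0.5038, 0.1285, 0.0739]), array([0.0199, 0.0187, 0.0028]), 588)
pivot [0.5334 0.1809 0.07  ] [0.532  0.1815 0.07  ]
L 130
540 89 [0.4426 0.2395 0.0232]
541 89 [0.4426 0.2396 0.0242]
542 88 [0.4427 0.2396 0.0254]
543 89 [0.4428 0.2398 0.0262]
544 89 [0.4433 0.2407 0.0258]
545 89 [0.4431 0.2402 0.0278]
546 89 [0.4429 0.2396 0.0299]
547 70 [0.4431 0.24   0.0303]
548 15 [0.4395 0.232  0.0451]
549 18 [0.4393 0.2314 0.0472]
550 12 [0.4395 0.2317 0.0476]
551 12 [0.4393 0.2313 0.0494]
552 14 [0.4396 0.2318 0.0495]
553 16 [0.4393 0.2312 0.0515]
554 15 [0.4396 0.2318 0.0516]
555 18 [0.4394 0.2312 0.0534]
556 23 [0.4396 0.2316 0.0538]
557 20 [0.44   0.2323 0.0536]
558 20 [0.4403 0.2329 0.0536]
559 21 [0.4409 0.234  0.0527]
560 44 [0.4411 0.2344 0.0531]
561 76 [0.4435 0.2396 0.0455]
562 89 [0.4436 0.2397 0.0462]
563 89 [0.4439 0.2401 0.0466]
564 88 [0.4436 0.2395 0.0486]
565 88 [0.4434 0.2389 0.0504]
566 88 [0.4435 0.2391 0.0511]
567 88
[... 3089 characters left out ...]
istortPoints(np.c_[u,v].astype(np.float64)[:,None],np.array(p["intrinsics"]),np.array(p["D"]))[:,0]
      ~~~~~~~~~~~~~~~~~~~^^^^^^^^^^^^^^^^^^^^^^^^^^^^^^^^^^^^^^^^^^^^^^^^^^^^^^^^^^^^^^^^^^^^^^^^^^^^^^^^^^
cv2.error: OpenCV(4.12.0) /io/opencv/modules/calib3d/src/undistort.dispatch.cpp:347: error: (-215:Assertion failed) CV_IS_MAT(_src) && CV_IS_MAT(_dst) && (_src->rows == 1 || _src->cols == 1) && (_dst->rows == 1 || _dst->cols == 1) && _src->cols + _src->rows - 1 == _dst->rows + _dst->cols - 1 && (CV_MAT_TYPE(_src->type) == CV_32FC2 || CV_MAT_TYPE(_src->type) == CV_64FC2) && (CV_MAT_TYPE(_dst->type) == CV_32FC2 || CV_MAT_TYPE(_dst->type) == CV_64FC2) in function 'cvUndistortPointsInternal'
```

```bash
python3 -m pendant '[0,-0.02,0,7, -0.01,-0.04,0,14, -0.0113,-0.06,0,21, -0.0113,-0.08,0,28, -0.0113,-0.0979,0,35, -0.0113,-0.0979,0,42, -0.0113,-0.0979,0,49, -0.0113,-0.0979,0,56]'; python3 -m pendant '[0,0,0.01,7, 0,0,0.02,14, 0,0,0.03,21, 0,0,0.036,28, 0,0,0.036,34, 0,0,0.036,34]'
cat > look.py <<'E'
import sys
from fit import *
np.set_printoptions(suppress=True,precision=4,linewidth=140)
s=read_state();print(s["ee_pos"],s["wrist_force"])
p,q=wrist();P=pts(q,np.ones((480,640),bool))
G=np.zeros((480,640));G=p["img"].mean(2)[p["depth"]>0]
pv=np.array([.5327,.1812]);a=np.radians(151.9 if sys.argv[1]=="L" else 241.9);d=np.array([np.cos(a),np.sin(a)]);n=np.array([-d[1],d[0]])
r=(P[:,:2]-pv)@d;l=(P[:,:2]-pv)@n
near=(abs(l)<.012)&(P[:,2]>.015)&(P[:,2]<.09)
for lo in np.arange(.070,.108,.002):
    m=near&(r>=lo)&(r<lo+.002)&(G<75)&(abs(l)<.0035)
    if m.sum()>2:print(round(lo+.001,3),m.sum(),"l",np.median(l[m]).round(4),"z p10,50,90",np.percentile(P[m,2],[10,50,90]),"G",np.median(G[m]).round())
if len(sys.argv)>2:cv2.imwrite(sys.argv[2],cv2.resize(p["img"][140:300,220:420],None,fx=4,fy=4,interpolation=cv2.INTER_CUBIC))
E
python3 look.py L pics/l0.png
```

```text
time: 6.65
ee_pos: [0.4796, 0.2078, 0.1265]
tcp_rot: [[-0.996, -0.088, -0.0], [-0.088, 0.996, -0.0], [0.0, -0.0, -1.0]]
wrist_force: [-0.7, 0.9, -0.2]
gripper_width: 0.002
gripper_force: 0.0
time: 7.15
ee_pos: [0.4791, 0.2081, 0.0902]
tcp_rot: [[-0.876, 0.482, -0.001], [0.482, 0.876, -0.0], [0.001, -0.001, -1.0]]
wrist_force: [-0.4, -0.9, -0.2]
gripper_width: 0.006
gripper_force: 0.0
[0.4791 0.2081 0.0902] [-0.4416 -0.8616 -0.2049]
0.093 12 l -0.0019 z p10,50,90 [0.0523 0.0527 0.0534] G 35.0
0.095 20 l -0.0016 z p10,50,90 [0.0516 0.0524 0.0531] G 34.0
0.097 22 l -0.0022 z p10,50,90 [0.052  0.0527 0.0534] G 34.0
0.099 20 l -0.002 z p10,50,90 [0.0517 0.0526 0.0532] G 34.0
0.101 22 l -0.002 z p10,50,90 [0.0522 0.0525 0.0533] G 35.0
0.103 19 l -0.0023 z p10,50,90 [0.052  0.0528 0.0534] G 34.0
0.105 23 l -0.0017 z p10,50,90 [0.0519 0.0528 0.0536] G 30.0
0.107 21 l -0.0023 z p10,50,90 [0.052  0.0526 0.0539] G 25.0
```

View pics/l0.png

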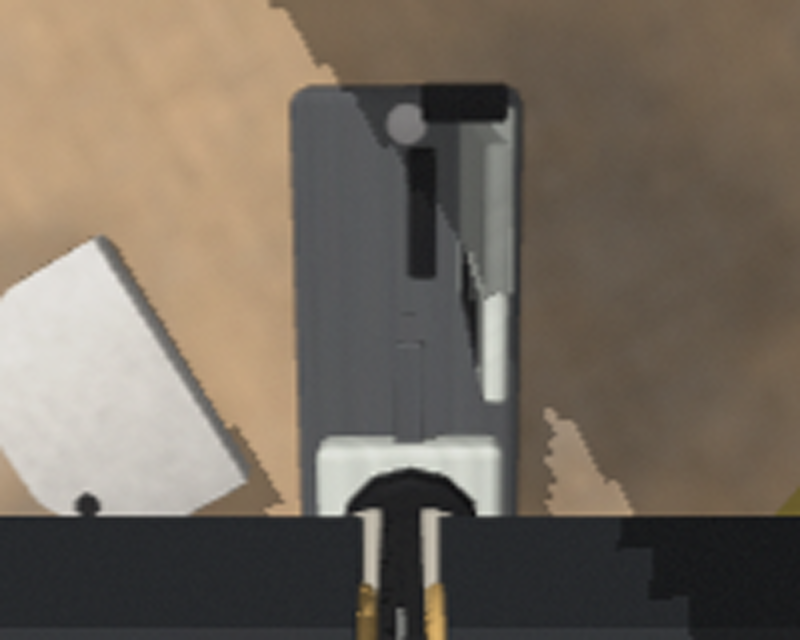

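```bash
sed -i 's/(G<75)&(abs(l)<.0035)/((G<75)|(r<.092))\&(abs(l)<.0035)\&(P[:,2]>.03)/' look.py
python3 look.py L; python3 -m pendant '[0,0.001,0.006,0, 0,0.001,0.012,0, 0,0.001,0.014,0, 0,0.001,0.016,0, 0,0.001,0.017,0, 0,0.001,0.018,0, 0,0.001,0.019,0, 0,0.001,0.020,0]';  python3 look.py L
```

```text
[0.4794 0.2082 0.0905] [-0.1917  0.4131 -0.0071]
0.071 67 l -0.0003 z p10,50,90 [0.0634 0.0658 0.0674] G 201.0
0.073 24 l -0.0 z p10,50,90 [0.0642 0.0648 0.0654] G 86.0
0.075 29 l 0.0003 z p10,50,90 [0.0638 0.0644 0.0652] G 86.0
0.077 29 l -0.0003 z p10,50,90 [0.0634 0.0647 0.0652] G 87.0
0.079 27 l -0.0003 z p10,50,90 [0.0639 0.0646 0.0653] G 86.0
0.081 26 l 0.0002 z p10,50,90 [0.0638 0.0647 0.0652] G 86.0
0.083 30 l -0.0001 z p10,50,90 [0.0639 0.0646 0.0651] G 87.0
0.085 28 l -0.0001 z p10,50,90 [0.0634 0.0644 0.0652] G 86.0
0.087 14 l -0.0001 z p10,50,90 [0.0634 0.0639 0.0643] G 89.0
0.089 12 l -0.0001 z p10,50,90 [0.0635 0.0641 0.0649] G 89.0
0.093 15 l -0.0022 z p10,50,90 [0.0518 0.0525 0.0534] G 32.0
0.095 21 l -0.0016 z p10,50,90 [0.0517 0.0527 0.0533] G 34.0
0.097 19 l -0.0016 z p10,50,90 [0.0518 0.0525 0.0535] G 34.0
0.099 22 l -0.0022 z p10,50,90 [0.0522 0.0529 0.0536] G 34.0
0.101 19 l -0.0016 z p10,50,90 [0.052  0.0529 0.0539] G 35.0
0.103 23 l -0.0022 z p10,50,90 [0.0524 0.0528 0.0532] G 34.0
0.105 20 l -0.0019 z p10,50,90 [0.0521 0.0531 0.0536] G 28.0
0.107 22 l -0.0019
[... 672 characters left out ...]
0,90 [0.0588 0.0599 0.0605] G 89.0
0.085 29 l -0.0002 z p10,50,90 [0.0591 0.0596 0.0604] G 89.0
0.087 16 l 0.0 z p10,50,90 [0.0586 0.0593 0.0598] G 92.0
0.089 13 l 0.0003 z p10,50,90 [0.0588 0.0594 0.0599] G 90.0
0.093 19 l -0.0018 z p10,50,90 [0.0517 0.0528 0.0533] G 38.0
0.095 25 l -0.0018 z p10,50,90 [0.0518 0.0526 0.0536] G 34.0
0.097 30 l -0.0018 z p10,50,90 [0.0517 0.0524 0.0534] G 34.0
0.099 23 l -0.0018 z p10,50,90 [0.0516 0.0528 0.0536] G 34.0
0.101 29 l -0.0019 z p10,50,90 [0.0522 0.0526 0.0536] G 34.0
0.103 27 l -0.0019 z p10,50,90 [0.0518 0.0525 0.0535] G 34.0
0.105 28 l -0.0019 z p10,50,90 [0.0516 0.0526 0.0537] G 34.0
0.107 28 l -0.0019 z p10,50,90 [0.0519 0.0525 0.0532] G 26.0
```

```bash
python3 -m pendant '[0.0006,0,0.001,0, 0.0008,0,0.002,0, 0.001,0,0.003,0, 0.001,0,0.004,0]';  python3 look.py L | sed -n '1p;7,12p'
```

```text
time: 8.3
ee_pos: [0.4791, 0.2096, 0.0671]
tcp_rot: [[-0.879, 0.477, 0.001], [0.477, 0.879, -0.0], [-0.001, 0.0, -1.0]]
wrist_force: [-3.7, -0.7, 7.2]
gripper_width: 0.003
gripper_force: 3.9
[0.4791 0.2096 0.0671] [-3.6718 -0.7459  7.169 ]
0.081 32 l -0.0003 z p10,50,90 [0.0534 0.0546 0.0553] G 92.0
0.083 32 l -0.0001 z p10,50,90 [0.0537 0.0545 0.0551] G 93.0
0.085 26 l 0.0002 z p10,50,90 [0.0533 0.054  0.0553] G 94.0
0.087 16 l -0.0001 z p10,50,90 [0.0526 0.0534 0.0538] G 94.0
0.089 8 l -0.0001 z p10,50,90 [0.053  0.0535 0.0541] G 91.0
0.093 18 l -0.0019 z p10,50,90 [0.0517 0.0526 0.0534] G 33.0
```

```bash
python3 -m pendant '[0.0006,0,0.001,0, 0.001,0,0.002,0, 0.001,0,0.0027,0, 0.001,0,0.0027,0]';  python3 look.py L pics/l1.png| sed -n '1p;7,12p'
```

```text
time: 8.68
ee_pos: [0.479, 0.2098, 0.0648]
tcp_rot: [[-0.879, 0.477, 0.002], [0.477, 0.879, -0.0], [-0.002, 0.001, -1.0]]
wrist_force: [-1.7, -2.7, 8.9]
gripper_width: 0.001
gripper_force: 4.4
[0.479  0.2098 0.0648] [-1.6831 -2.7369  8.9008]
0.081 31 l -0.0005 z p10,50,90 [0.0502 0.0512 0.0523] G 95.0
0.083 32 l -0.0002 z p10,50,90 [0.0501 0.0511 0.0517] G 94.0
0.085 22 l 0.0 z p10,50,90 [0.0496 0.0502 0.0508] G 94.0
0.087 16 l -0.0003 z p10,50,90 [0.0487 0.0499 0.0506] G 97.0
0.089 4 l -0.0003 z p10,50,90 [0.0491 0.0491 0.0492] G 96.0
0.093 13 l -0.0016 z p10,50,90 [0.0521 0.0525 0.0531] G 34.0
```

View pics/l1.png

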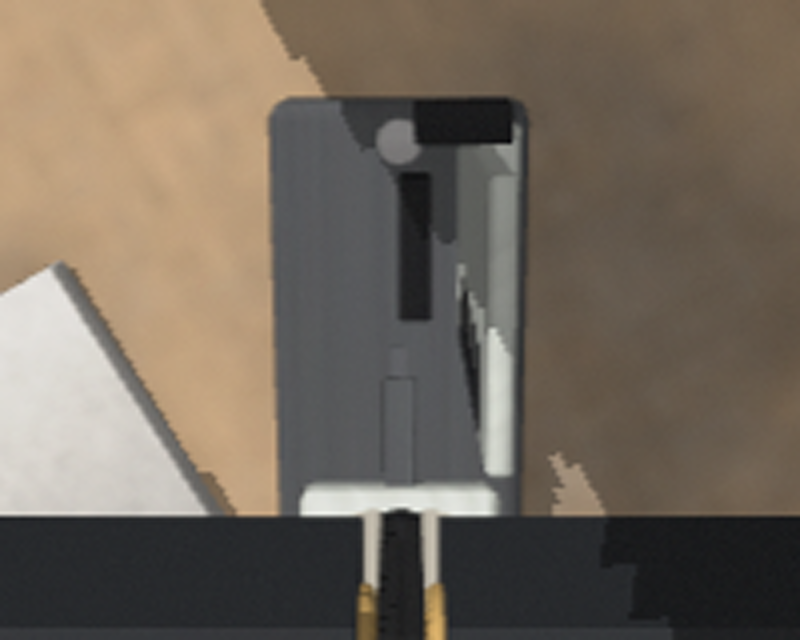

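```bash
python3 -m pendant '[0,0,0.0003,0, 0,0,0.0003,0, 0,0,0.0003,0]';  python3 look.py L | sed -n '1p;7,12p';python3 -m pendant '[0,0,0,0, 0,0,0,0, 0,0,0,0, 0,0,0,0, 0,0,0,0, 0,0,0,0, 0,0,0,0, 0,0,0,0]';python3 look.py L | sed -n '1p;7,12p'
```

```text
time: 8.98
ee_pos: [0.479, 0.2098, 0.0646]
tcp_rot: [[-0.879, 0.477, 0.002], [0.477, 0.879, -0.0], [-0.002, 0.001, -1.0]]
wrist_force: [-1.2, -1.5, 9.3]
gripper_width: 0.007
gripper_force: 4.5
[0.479  0.2098 0.0646] [-1.2215 -1.5486  9.3071]
0.081 31 l 0.0 z p10,50,90 [0.0503 0.051  0.0516] G 95.0
0.083 30 l 0.0 z p10,50,90 [0.0498 0.0507 0.0515] G 95.0
0.085 21 l 0.0 z p10,50,90 [0.0485 0.0498 0.0508] G 95.0
0.087 16 l -0.0003 z p10,50,90 [0.0486 0.0495 0.0504] G 96.0
0.089 3 l -0.0005 z p10,50,90 [0.0491 0.0495 0.0498] G 94.0
0.093 15 l -0.0021 z p10,50,90 [0.0515 0.0522 0.053 ] G 33.0
time: 9.7
ee_pos: [0.479, 0.2098, 0.0646]
tcp_rot: [[-0.879, 0.477, 0.002], [0.477, 0.879, -0.0], [-0.002, 0.001, -1.0]]
wrist_force: [-2.5, -2.6, 8.7]
gripper_width: 0.005
gripper_force: 4.5
[0.479  0.2098 0.0646] [-2.4813 -2.6439  8.7341]
0.081 31 l 0.0 z p10,50,90 [0.0503 0.0509 0.0516] G 95.0
0.083 31 l -0.0 z p10,50,90 [0.0497 0.0507 0.0514] G 95.0
0.085 20 l -0.0 z p10,50,90 [0.0489 0.0502 0.051 ] G 94.0
0.087 16 l -0.0003 z p10,50,90 [0.0487 0.0496 0.0503] G 96.0
0.089 4 l -0.0003 z p10,50,90 [0.0498 0.05   0.05  ] G 95.0
0.093 13 l -0.0021 z p10,50,90 [0.0522 0.0528 0.0539] G 34.0
```

```bash
python3 -m pendant '[0,0,0,0, 0,0,0,0, 0,0,0,0, 0,0,0,0, 0,0,0,0, 0,0,0,0, 0,0,0,0, 0,0,0,0]'; python3 -m pendant '[-0.0005,0,-0.0015,0, -0.001,0,-0.003,0, -0.0015,0,-0.005,0, -0.002,0,-0.007,0, -0.002,0,-0.009,0, -0.002,0,-0.012,0, -0.002,0,-0.018,0, -0.002,0,-0.026,0]';python3 look.py L | sed -n '1p;7,12p'
```

```text
time: 10.42
ee_pos: [0.479, 0.2098, 0.0646]
tcp_rot: [[-0.879, 0.477, 0.002], [0.477, 0.879, -0.0], [-0.002, 0.001, -1.0]]
wrist_force: [-2.1, -1.1, 8.2]
gripper_width: 0.003
gripper_force: 4.5
time: 11.08
ee_pos: [0.48, 0.2089, 0.0897]
tcp_rot: [[-0.879, 0.477, -0.0], [0.477, 0.879, -0.0], [-0.0, -0.0, -1.0]]
wrist_force: [0.2, -0.1, -0.7]
gripper_width: 0.009
gripper_force: 0.0
[0.48   0.2089 0.0897] [ 0.1564 -0.0617 -0.6908]
0.081 26 l -0.0002 z p10,50,90 [0.0634 0.0645 0.0654] G 86.0
0.083 25 l -0.0002 z p10,50,90 [0.064  0.0645 0.0651] G 87.0
0.085 23 l -0.0002 z p10,50,90 [0.0637 0.0643 0.0653] G 87.0
0.087 16 l 0.0 z p10,50,90 [0.0635 0.0642 0.0649] G 89.0
0.089 12 l 0.0 z p10,50,90 [0.0632 0.064  0.0648] G 89.0
0.093 16 l -0.0017 z p10,50,90 [0.0516 0.0522 0.0532] G 39.0
```

```bash
python3 -m pendant '[0,0,-0.035,0, -0.02,-0.02,-0.035,-7, -0.04,-0.04,-0.035,-14, -0.0593,-0.0593,-0.035,-21, -0.0593,-0.0593,-0.035,-28, -0.0593,-0.0593,-0.035,-35, -0.0593,-0.0593,-0.035,-42, -0.0593,-0.0593,-0.035,-49]'; python3 -m pendant '[0,0,0.005,-7, 0,0,0.01,-14, 0,0,0.02,-21, 0,0,0.03,-28, 0,0,0.035,-35, 0,0,0.035,-41.4, 0,0,0.035,-41.4]';python3 look.py R pics/r0.png
```

```text
time: 11.8
ee_pos: [0.5042, 0.1283, 0.1251]
tcp_rot: [[-0.935, -0.355, 0.001], [-0.355, 0.935, -0.0], [-0.001, -0.0, -1.0]]
wrist_force: [0.2, 0.1, -0.0]
gripper_width: 0.006
gripper_force: 0.0
time: 12.38
ee_pos: [0.5039, 0.1286, 0.0896]
tcp_rot: [[-0.468, -0.884, 0.0], [-0.884, 0.468, -0.0], [0.0, -0.0, -1.0]]
wrist_force: [-0.6, -0.1, 0.6]
gripper_width: 0.006
gripper_force: 0.0
[0.5039 0.1286 0.0896] [-0.6483 -0.0904  0.5534]
0.071 72 l 0.0001 z p10,50,90 [0.0645 0.0665 0.0677] G 194.0
0.073 34 l 0.0001 z p10,50,90 [0.0636 0.0646 0.0656] G 84.0
0.075 24 l 0.0007 z p10,50,90 [0.064  0.0647 0.0651] G 83.0
0.077 28 l 0.0007 z p10,50,90 [0.0639 0.0651 0.0657] G 83.0
0.079 27 l 0.0001 z p10,50,90 [0.0639 0.0645 0.065 ] G 84.0
0.081 28 l 0.0004 z p10,50,90 [0.0639 0.0646 0.0655] G 84.0
0.083 29 l 0.0007 z p10,50,90 [0.0641 0.0647 0.0658] G 84.0
0.085 30 l 0.0002 z p10,50,90 [0.0637 0.0644 0.0655] G 84.0
0.087 16 l 0.0007 z p10,50,90 [0.0633 0.0645 0.0654] G 86.0
0.089 18 l 0.0004 z p10,50,90 [0.063  0.0642 0.0648] G 86.0
0.093 5 l 0.002 z p10,50,90 [0.0443 0.0444 0.0446] G 33.0
0.095 15 l 0.002 z p10,50,90 [0.0442 0.045  0.046 ] G 33.0
0.097 20 l 0.002 z p10,50,90 [0.0448 0.0452 0.0462] G 32.0
0.099 15 l 0.002 z p10,50,90 [0.0439 0.0448 0.0455] G 32.0
0.101 18 l 0.002 z p10,50,90 [0.0446 0.0452 0.0457] G 33.0
0.103 17 l 0.002 z p10,50,90 [0.0443 0.0451 0.0458] G 33.0
0.105 18 l 0.002 z p10,50,90 [0.0445 0.045  0.0458] G 34.0
0.107 17 l 0.002 z p10,50,90 [0.0441 0.0453 0.0458] G 34.0
```

View pics/r0.png

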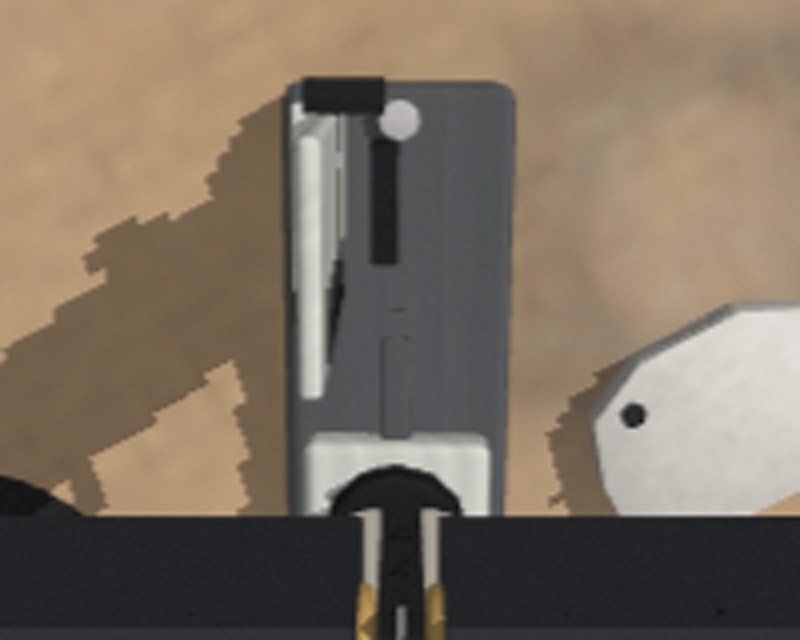

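```bash
python3 -m pendant '[0,0,0.006,0, 0,0,0.012,0, 0,0,0.014,0, 0,0,0.016,0, 0.0003,0,0.017,0, 0.0006,0,0.018,0, 0.0009,0,0.019,0, 0.001,0,0.020,0]'; python3 -m pendant '[0.0004,0,0.001,0, 0.0007,0,0.002,0, 0.001,0,0.003,0, 0.001,0,0.004,0, 0.001,0,0.005,0, 0.001,0,0.006,0, 0.001,0,0.006,0]'; python3 look.py R | sed -n '1p;5,14p'
```

```text
time: 13.1
ee_pos: [0.5033, 0.1279, 0.07]
tcp_rot: [[-0.471, -0.882, 0.0], [-0.882, 0.471, 0.0], [-0.0, -0.0, -1.0]]
wrist_force: [-2.5, -0.7, 4.8]
gripper_width: 0.008
gripper_force: 2.7
time: 13.68
ee_pos: [0.5032, 0.1275, 0.0644]
tcp_rot: [[-0.471, -0.882, 0.002], [-0.882, 0.471, 0.001], [-0.001, -0.001, -1.0]]
wrist_force: [-2.7, 2.2, 9.7]
gripper_width: 0.007
gripper_force: 4.4
[0.5032 0.1275 0.0644] [-2.703   2.2378  9.6823]
0.077 32 l 0.0003 z p10,50,90 [0.0509 0.0514 0.0526] G 88.0
0.079 32 l 0.0 z p10,50,90 [0.0503 0.0511 0.0521] G 88.0
0.081 34 l 0.0005 z p10,50,90 [0.0501 0.0507 0.0517] G 88.0
0.083 29 l 0.0005 z p10,50,90 [0.0498 0.0503 0.0513] G 89.0
0.085 26 l 0.0 z p10,50,90 [0.049  0.0501 0.0508] G 89.0
0.087 16 l 0.0005 z p10,50,90 [0.0484 0.0491 0.0499] G 91.0
0.089 9 l 0.0 z p10,50,90 [0.0486 0.049  0.05  ] G 89.0
0.093 10 l 0.0018 z p10,50,90 [0.0442 0.0451 0.0457] G 30.0
0.095 23 l 0.0016 z p10,50,90 [0.0444 0.0451 0.0458] G 32.0
0.097 21 l 0.0021 z p10,50,90 [0.0447 0.0452 0.0459] G 32.0
```

```bash
python3 -m pendant '[0,0,0.001,0, 0.0003,0,0.002,0, 0.0003,0,0.003,0, 0.0003,0,0.0037,0, 0.0003,0,0.0037,0]'; python3 look.py R | sed -n '1p;5,14p'
```

```text
time: 14.15
ee_pos: [0.5034, 0.1273, 0.0612]
tcp_rot: [[-0.471, -0.882, 0.002], [-0.882, 0.471, 0.001], [-0.002, -0.002, -1.0]]
wrist_force: [-2.5, 2.0, 12.8]
gripper_width: 0.005
gripper_force: 6.1
[0.5034 0.1273 0.0612] [-2.5402  2.0089 12.8268]
0.077 32 l 0.0005 z p10,50,90 [0.0462 0.0469 0.0477] G 90.0
0.079 31 l 0.0007 z p10,50,90 [0.0455 0.0463 0.0472] G 90.0
0.081 32 l 0.0007 z p10,50,90 [0.0455 0.046  0.0468] G 90.0
0.083 28 l 0.0002 z p10,50,90 [0.0448 0.0457 0.0468] G 91.0
0.085 19 l 0.0007 z p10,50,90 [0.0443 0.045  0.0455] G 92.0
0.087 17 l 0.0002 z p10,50,90 [0.0435 0.0441 0.0447] G 93.0
0.093 9 l 0.0022 z p10,50,90 [0.0442 0.0447 0.0453] G 32.0
0.095 20 l 0.002 z p10,50,90 [0.0445 0.0453 0.0463] G 32.0
0.097 24 l 0.002 z p10,50,90 [0.0444 0.045  0.0458] G 32.0
0.099 24 l 0.0019 z p10,50,90 [0.0442 0.0449 0.0459] G 32.0
```

```bash
python3 -m pendant '[0,0,0.0007,0, 0.0002,0,0.0013,0, 0.0002,0,0.0013,0]'; python3 look.py R pics/r1.png | sed -n '1p;5,14p'
```

```text
time: 14.45
ee_pos: [0.5034, 0.1273, 0.0601]
tcp_rot: [[-0.471, -0.882, 0.003], [-0.882, 0.471, 0.001], [-0.003, -0.002, -1.0]]
wrist_force: [-3.7, 2.2, 14.0]
gripper_width: 0.004
gripper_force: 6.9
[0.5034 0.1273 0.0601] [-3.726   2.1774 14.0447]
0.077 32 l 0.0005 z p10,50,90 [0.0446 0.0453 0.046 ] G 91.0
0.079 31 l 0.0003 z p10,50,90 [0.0441 0.0451 0.0457] G 91.0
0.081 32 l 0.0005 z p10,50,90 [0.0433 0.0442 0.045 ] G 91.0
0.083 27 l 0.0003 z p10,50,90 [0.0432 0.0438 0.0447] G 90.0
0.085 16 l 0.0005 z p10,50,90 [0.0425 0.0431 0.0437] G 93.0
0.087 13 l 0.0008 z p10,50,90 [0.0421 0.0427 0.0435] G 93.0
0.093 11 l 0.0018 z p10,50,90 [0.044  0.0448 0.0454] G 35.0
0.095 25 l 0.0023 z p10,50,90 [0.0441 0.0448 0.0459] G 32.0
0.097 23 l 0.0022 z p10,50,90 [0.0444 0.0452 0.0458] G 32.0
0.099 22 l 0.002 z p10,50,90 [0.0441 0.0453 0.0459] G 32.0
```

```bash
python3 -m pendant '[0,0,0.0003,0, 0,0,0.0003,0, 0,0,0.0003,0, 0,0,0.0003,0, 0,0,0.0003,0, 0,0,0.0003,0, 0,0,0.0003,0, 0,0,0.0003,0]'; python3 look.py R | sed -n '1p;5,12p'; python3 -m pendant '[0,0,0,0, 0,0,0,0, 0,0,0,0, 0,0,0,0, 0,0,0,0, 0,0,0,0, 0,0,0,0, 0,0,0,0]'
```

```text
time: 15.17
ee_pos: [0.5035, 0.1273, 0.06]
tcp_rot: [[-0.471, -0.882, 0.003], [-0.882, 0.471, 0.001], [-0.003, -0.002, -1.0]]
wrist_force: [-3.2, 3.1, 14.3]
gripper_width: 0.008
gripper_force: 7.0
[0.5035 0.1273 0.06  ] [-3.227   3.1487 14.3453]
0.077 28 l 0.0006 z p10,50,90 [0.0445 0.0452 0.046 ] G 91.0
0.079 33 l 0.0008 z p10,50,90 [0.044  0.0448 0.0457] G 91.0
0.081 30 l 0.0005 z p10,50,90 [0.0436 0.0441 0.0452] G 91.0
0.083 30 l 0.0003 z p10,50,90 [0.0429 0.0439 0.0446] G 91.0
0.085 16 l 0.0005 z p10,50,90 [0.0423 0.043  0.0436] G 94.0
0.087 12 l 0.0006 z p10,50,90 [0.042  0.0424 0.043 ] G 93.0
0.093 12 l 0.0021 z p10,50,90 [0.0441 0.0447 0.0455] G 35.0
0.095 24 l 0.002 z p10,50,90 [0.0445 0.0451 0.0456] G 32.0
time: 15.88
ee_pos: [0.5034, 0.1273, 0.06]
tcp_rot: [[-0.471, -0.882, 0.003], [-0.882, 0.471, 0.001], [-0.003, -0.002, -1.0]]
wrist_force: [-3.8, 3.4, 14.9]
gripper_width: 0.003
gripper_force: 7.0
```

```bash
python3 -m pendant '[0,0,0,0, 0,0,0,0, 0,0,0,0, 0,0,0,0]'; python3 -m pendant '[-0.0002,0,-0.0015,0, -0.0007,0,-0.003,0, -0.001,0,-0.005,0, -0.0015,0,-0.007,0, -0.002,0,-0.009,0, -0.002,0,-0.012,0, -0.002,0,-0.016,0, -0.002,0,-0.024,0]';python3 -m pendant '[0,0,-0.015,0, 0,0,-0.02,0, 0,0,-0.02,0]';python3 look.py R | sed -n '1p;7,13p'
```

```text
time: 16.22
ee_pos: [0.5034, 0.1273, 0.06]
tcp_rot: [[-0.471, -0.882, 0.003], [-0.882, 0.471, 0.001], [-0.003, -0.002, -1.0]]
wrist_force: [-4.5, 2.2, 14.5]
gripper_width: 0.007
gripper_force: 7.0
time: 16.88
ee_pos: [0.5032, 0.1282, 0.0821]
tcp_rot: [[-0.471, -0.882, -0.001], [-0.882, 0.471, -0.0], [0.001, 0.001, -1.0]]
wrist_force: [-0.6, 0.3, -0.1]
gripper_width: 0.005
gripper_force: 0.0
time: 17.13
ee_pos: [0.5046, 0.1283, 0.1038]
tcp_rot: [[-0.471, -0.882, 0.003], [-0.882, 0.471, 0.0], [-0.002, -0.003, -1.0]]
wrist_force: [0.2, -0.1, -0.4]
gripper_width: 0.009
gripper_force: 0.0
[0.5046 0.1283 0.1038] [ 0.187  -0.0537 -0.3969]
0.081 24 l 0.0004 z p10,50,90 [0.064  0.0646 0.0652] G 84.0
0.083 22 l 0.0004 z p10,50,90 [0.0642 0.0645 0.0653] G 85.0
0.085 23 l 0.0004 z p10,50,90 [0.0636 0.0642 0.0654] G 85.0
0.087 14 l 0.0004 z p10,50,90 [0.0633 0.0648 0.0652] G 86.0
0.089 10 l 0.0004 z p10,50,90 [0.0634 0.0637 0.0648] G 86.0
0.093 4 l 0.002 z p10,50,90 [0.0447 0.0451 0.0455] G 31.0
0.095 12 l 0.002 z p10,50,90 [0.0443 0.0452 0.0461] G 33.0
```

Both arms are back up and the mount is where it was, so I'm handing in.

```bash
python3 -c "
from bench import *
print(sign_off())"
```

```text
the job is handed in; nothing more can be done
None
```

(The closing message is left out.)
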